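# Turn the wrong-handed shelf brackets to face the carton's end

## Task

Three L-shaped steel shelf brackets stand in the leaning rack and will be packed foot first from the end of the rack beside which the brown cardboard carton stands, so the foot of every bracket must point along the rack towards that end. Turn round only the mirrored ones (one or two), whose foot points to the other end, and put each back in its own bay, standing fully down in the groove. Leave any bracket that is already right and the loose things on the bench where they are.

Things in the scene. Friction and masses are not known exactly. Their poses are not given: they have to be found in the camera images.
- rack: Fixed plywood rack on a base board 140 x 300 mm. Origin: centre of its underside on the table; y along the row of three bays, roughly towards the robot; z up; x level, square to the row, roughly to the robot's left. Its groove and the brackets in it lean 30 deg about y, tops towards -x, resting on a back board on the -x side. Bay centres at y = -96, 0, 96 mm; ribs 6 mm wide, 12 mm tall leave 90 mm clear per bay.
- rack_groove (a point): Point on the groove floor: mid-length, mid-width, 45 mm above the rack's origin (axes as the rack's). The groove runs along y, 16 mm wide, its floor square to the leaning brackets. Measured up along the lean from the floor: back board (-x side) 50 mm tall, front lip (+x side) 12 mm, both 8 mm thick. A bracket starts flat on the back board, leaving 8 mm free before the lip.
- carton_mid (a point): Open brown cardboard carton, 130 x 120 mm, 70 mm tall, fixed on the table at the rack's +x side, beside one end of the row, about 160 mm along y from the rack's middle, towards +y or -y: this side is the end to which all feet must point. The point is its centre, 35 mm up.
- tote: Open blue plastic tote, 130 x 120 mm, 70 mm tall, fixed on the table beside the other end of the rack. Origin: centre of its underside. It plays no part in the work.
- bracket_1_mid (a point): Flat L-shaped dark steel shelf bracket, 8 mm thick, 76 wide, 130 tall, 0.2 to 0.4 kg, standing in a rack bay; all three are alike. The point is the centre of the 8 x 76 x 130 outline (in open air beside the upright). Axes: z up along the upright, y along the foot from the upright towards the toe, x square to the plate. Turned half round about z it is the mirror image and fits the same bay.
- bracket_2_mid (a point): Another bracket, same size, point and axes as bracket_1. Its upright is a strip 26 mm wide and 130 mm tall, centre line 25 mm from the point on the -y side; its upper half stands free above the rack's back board, so pads can close on its 8 mm thickness.
- bracket_3_mid (a point): Another bracket, same size, point and axes as bracket_1. Its foot is 38 mm tall and runs along the whole 76 mm underside, which lies 65 mm below the point along z.
- tape: Loose bystander: empty cardboard tape roll lying on its side face, 90 mm across, 48 mm tall. Origin: centre of its underside.
- flat_box: Loose bystander: flat pale teal box, 100 x 170 x 35 mm. Origin: centre of its underside.
- scanner: Loose bystander: black and grey hand-held code reader lying on the bench, about 140 x 62 x 34 mm. Origin: on its underside, in the middle of the handle.
There are look-alikes about, which are no part of the job. Leave any green or red look-alike of the part that bears bracket_1_mid alone.

How it is judged:
By the outcome, as a careful person would: the job done as asked, in the order asked, and still so for the second after the job is handed in, with the robot touching nothing.
It also fails if it takes over 59 s, if anything falls off the work surface, if the arm or the gripper's body presses on something with over 40 N, if the wrist force passes 120 N, or if a joint passes its speed limit or range.

## Robot

A 6-joint arm with a two-finger parallel gripper is mounted at the origin on the work surface. World frame = base frame: x ahead of the robot, y to its left, z up, the work surface at z = 0. Lengths are in m, angles in rad, forces in N, time in s.
With the tool pointing down it reaches from about 0.35 to 0.775 m from the base axis. Payload 7.3 kg.
Tool frame: the origin (TCP) lies on the centre line of the jaws, within the pads' length; the fingertips stand robot.nose_length ahead of it and the grasp point (between the pads) is the TCP (robot.nose_length is the distance from the TCP to the fingertips, in m); z points along the fingers, y is the direction in which the jaws open and shut (so a half turn about z gives the same grasp; the last joint's range is limited). The gripper opens to 92 mm and grips with 3 to 60 N. Pads are 19 mm wide; open, the fingers measure 130 mm over their backs; the gripper's body (75 mm by 190 mm) begins 47 mm behind the grasp point.
Start: joints at [-1.286, 0.342, 1.524, -0, 1.275, -0.146], TCP at [0.219, -0.477, 0.246] pointing down, gripper open.
Joint ranges: [-2.53, 2.53], [-0.77, 2.02], [0.04, 2.7], [-1, 4.14], [0.28, 2.66], [-3.11, 3.11]. Speed limits (rad/s): [2.57, 2.57, 3.14, 3.14, 3.14, 3.14].

## Interface

Orientations are given as [roll, pitch, yaw] about the fixed x, y, z axes, in that order (R = Rz(yaw) Ry(pitch) Rx(roll)).
In Python, from cell import robot, read_camera gives the robot as it stands.
- The arm moves only by the shell command python3 -m crank 'ROWS' [FORCE]. ROWS is JSON, a list of rows, each a list of 7 numbers: the shift along the tool's x, y, z in cm, then the turn, a rotation vector about the tool's x, y, z in degrees, then the opening, from 0 (shut) to 1 (fully open). In form: [[tx, ty, tz, wx, wy, wz, jaw], ...]. A call has 1 to 5 rows; each row is the pose to reach, as a shift and turn from the pose commanded when the call began, along the tool's axes at that moment; what a row does not reach only later rows make up. A row lasts 1/8 s, in which the tool goes at most 62.5 mm and 10.7 degrees, less where a joint would pass 70% of its speed; a pose out of reach is approached as far as the arm can. A call with a gripper value outside its range is refused whole. The fingers move at their own pace and stop on an object; FORCE is the grip in N (left out, the last holds). Time passes only in rows, so rows that repeat a pose let the fingers close. It gives the time, the measured TCP pose, the force and the opening at its end, in the units of the state.
- robot.observe(): the state, without advancing time (a new reading comes with each control period).
- read_camera(name): name is "side" or "top" or "wrist"; returns a dict with "frame" (420x560x3 uint8, red, green, blue), "intrinsics" (3x3 intrinsics, pixels), "R" (3x3) and "t" (3): a world point X has camera coordinates R X + t. Camera axes: x right, y down, z forward; pixel columns grow to the right and rows downward; lengths in m; the calibration is good to about 2 mm. A picture is of the moment at which its call begins. There is no depth.
- robot.hand_in(): hands the job in, once; it reports no verdict.
The state is a dict: "time": time; "qpos": joint angles; "qvel": joint speeds; "joint_efforts": joint torques, N m; "tool_pos": TCP position; "tool_rot": TCP orientation; "contact_force": force on the tool from outside, world axes, zero at the start; "torque": the same for the moment, N m; "opening": finger opening in m.
Only numpy, scipy, OpenCV 4.12 (cv2) and the standard library are available. Lean on these libraries where they do the work, as an engineer would, in place of code of your own. Each camera call takes 0.05 s, during which the arm holds its last target.

## Working session

There is one attempt and no reset: what is moved stays moved. The work goes in short steps, Python scripts to look and compute and a shell command to move; the robot and the scene stay as the last step left them, time stands still between calls to the robot, and variables do not carry over. Pictures are saved under pics/ and viewed, and the job is handed in when it is done.

```bash
ls; mkdir -p pics
python3 - <<'E'
from cell import robot, read_camera
import cv2
print(robot.observe()); print(robot.nose_length)
for n in ["side","top","wrist"]:
    c=read_camera(n); cv2.imwrite(f"pics/{n}0.png",c["frame"][:,:,::-1]); print(n,c["intrinsics"].tolist(),c["R"].tolist(),c["t"].tolist())
E
```

```text
pics
{'time': 0.0, 'qpos': array([-1.28596500e+00,  3.42711769e-01,  1.52502484e+00, -8.58301851e-06,
        1.27539962e+00, -1.46005876e-01]), 'qvel': array([ 0.00061098, -0.00222093,  0.00191821,  0.00094145,  0.00079234,
        0.0008807 ]), 'joint_efforts': array([-2.78226122e-03, -4.31250465e+01, -2.44225019e+01,  7.15340814e-02,
        5.58321748e-02, -9.66463176e-05]), 'tool_pos': array([ 0.21916303, -0.47664521,  0.2450479 ]), 'tool_rot': array([-3.14006430e+00, -2.16451494e-04,  4.30839543e-01]), 'contact_force': array([0.50378822, 0.38227751, 0.17232659]), 'torque': array([-0.0039524 , -0.01875337,  0.0106621 ]), 'opening': 0.09178884137807902}
0.019
side [[480.0957597042727, 0.0, 277.5436585655709], [0.0, 480.0957597042727, 214.37791590752929], [0.0, 0.0, 1.0]] [[-0.9598102501410938, -0.28060277465955, 0.005134839574191646], [-0.1760864720826711, 0.5878605777744828, -0.7895653838968182], [0.21853566773771635, -0.7587371244060838, -0.6136449608482231]] [0.5692861361810299, 0.13852493087166717, 1.1470118454357174]
top [[427.8156817575059, 0.0, 277.38454934123826], [0.0, 427.8156817575059, 211.9511762090188], [0.0, 0.0, 1.0]] [[0.017063191253686574, -0.9996380442303626, 0.02079971229453941], [-0.9979884671002777, -0.018297984557916907, -0.06069763830624772], [0.06105626126023399, -0.0197221775778876, -0.9979394614266478]] [0.025857162428964194, 0.5734300911995017, 1.0874401227626802]
wrist [[343.1616052207423, 0.0, 278.16740373508935], [0.0, 343.1616052207423, 210.90098668880705], [0.0, 0.0, 1.0]] [[0.4174775907720471, -0.9086862624245362, -0.0013182124628199812], [-0.8685344206035873, -0.3994562633188923, 0.29339845589590535], [-0.26713371451383844, -0.12134236760603333, -0.9559893348745081]] [-0.5234576279843105, -0.03688767218706522, 0.39115787840599275]
```

View pics/side0.png

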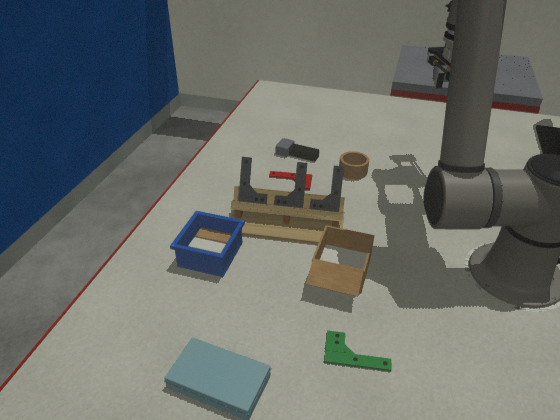

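View pics/top0.png

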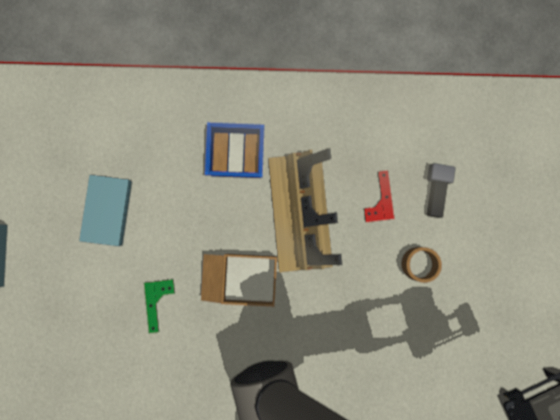

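View pics/wrist0.png

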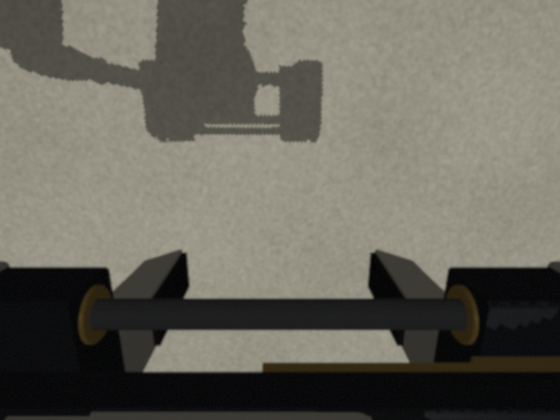

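Run:
```python
import cv2
s=cv2.imread("pics/side0.png"); cv2.imwrite("pics/side0c.png",cv2.resize(s[145:255,220:360],None,fx=5,fy=5,interpolation=cv2.INTER_CUBIC))
s=cv2.imread("pics/top0.png"); cv2.imwrite("pics/top0c.png",cv2.resize(s[140:285,250:360],None,fx=4,fy=4,interpolation=cv2.INTER_CUBIC))
```

```text
(no output)
```

View pics/side0c.png

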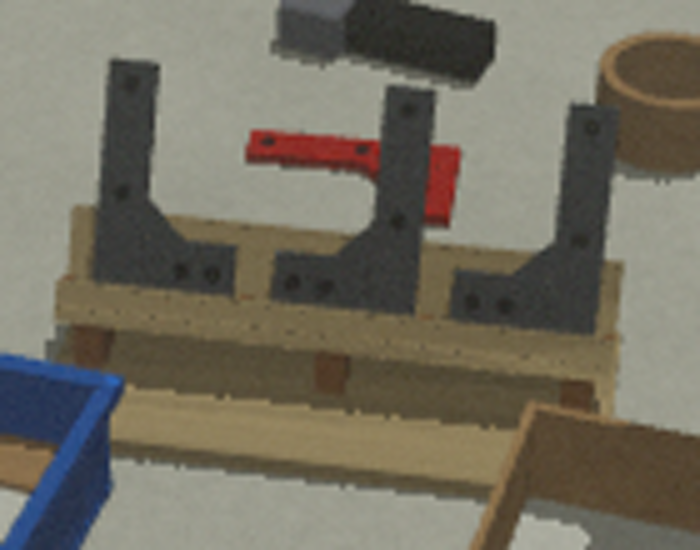

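View pics/top0c.png

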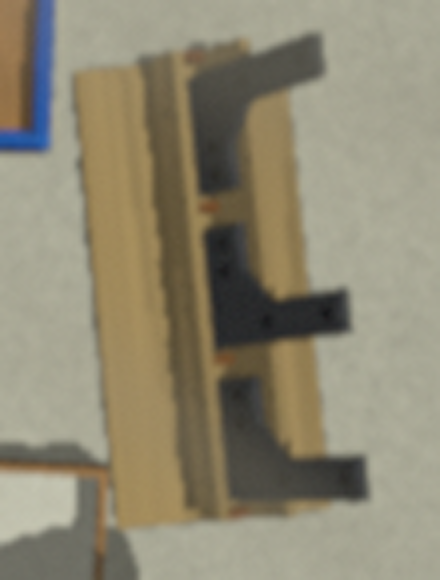

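```bash
cat > h.py <<'E'
import numpy as np, cv2
from scipy.optimize import least_squares
from scipy.spatial.transform import Rotation as Ro
S30,C30=.5,np.sqrt(.75)
U=np.array([-S30,0,C30]); N=np.array([C30,0,S30]); Y=np.array([0,1.,0]); G=np.array([0,0,.045])
def gp(n,y,u): return G+N*n+Y*y+U*u      # groove coords -> rack
def toW(P,p): c,s=np.cos(P[2]),np.sin(P[2]); return np.array([P[0]+c*p[0]-s*p[1],P[1]+s*p[0]+c*p[1],p[2]])
def proj(c,X):
    q=c["R"]@X+c["t"]; q=c["intrinsics"]@q; return q[:2]/q[2]
E
python3 - <<'E'
from h import *
from cell import read_camera
cs={n:read_camera(n) for n in("side","top")}
def s(p): return (np.array(p)+.5)/5-.5+[220,145]
def t(p): return (np.array(p)+.5)/4-.5+[250,140]
# bracket index, sign of foot (+1 = toe to +y), 
foot=[1,-1,-1]; bay=[-.096,0,.096]
obs=[]
side=[[(110,58),(160,65)],[(386,85),(436,92)],[(570,103),(620,110)]]
top=[[(322,33),(327,73)],[(346,289),(351,331)],[(364,455),(368,499)]]
toe=[(236,247),(273,253),(455,269)]
for i in range(3):
    f=foot[i]; ys=sorted([-f*.038,-f*.012])  # -y first = far = left in side/ up in top
    for k in range(2):
        obs.append(("side",i,-.008,ys[k],.130,s(side[i][k])))
        obs.append(("top",i,-.008,ys[k],.130,t(top[i][k])))
    obs.append(("side",i,0,f*.038,.038,s(toe[i])))
def res(v):
    r=[]
    for n,i,nn,y,u,px in obs: r+=list(proj(cs[n],toW(v[:3],gp(nn,bay[i]+v[3+i]+y,u)))-px)
    for y,px in((-.15,(78,72)),(.15,(118,527))): r+=list(proj(cs["top"],toW(v[:3],np.array([.07,y,.012])))-t(px))
    r+=list(v[3:6]/.003*.5)
    return r
o=least_squares(res,[.55,0,np.pi/2,0,0,0]); print(o.x.round(4),np.degrees(o.x[2])); print(np.round(o.fun,1))
E
```

```text
[ 5.745e-01 -2.190e-02  1.677e+00  3.000e-04  1.400e-03  6.000e-04] 96.08604863984989
[ 0.4 -0.5 -0.1 -0.6  0.  -1.  -0.3  0.6 -0.2 -0.5  0.3 -0.5  0.1 -0.7
  0.2 -0.9 -0.   0.2  0.2 -0.9  0.1 -0.5 -0.3 -0.2  0.2 -0.9 -0.1  0.3
 -0.2 -0.1 -1.4 -0.5 -1.2  0.9  0.1  0.2  0.1]
```

```bash
cat >> h.py <<'E'
P=np.array([.5745,-.0219,1.677])
Rr=Ro.from_euler('z',P[2]).as_matrix()
def target(n,y,u,sgn=-1):
    z=-U; yy=sgn*N; x=np.cross(yy,z)
    return toW(P,gp(n,y,u)), Rr@np.column_stack([x,yy,z])
def state():
    from cell import robot
    o=robot.observe(); return o,np.array(o["tool_pos"]),Ro.from_euler('xyz',o["tool_rot"]).as_matrix()
def groove(p):
    r=Rr.T@(np.asarray(p)-[P[0],P[1],0])-G; return r@N,r@Y,r@U
def delta(n,y,u,sgn=-1):
    o,p,R=state(); T,Rt=target(n,y,u,sgn)
    rv=Ro.from_matrix(R.T@Rt).as_rotvec(degrees=True)
    print("t",round(o["time"],2),"pos",p.round(4),"q",o["qpos"].round(2),"F",o["contact_force"].round(1),"open",round(o["opening"],4))
    print("groove now mm",np.round(np.array(groove(p))*1000,1),"target",T.round(3))
    print("shift cm",(100*R.T@(T-p)).round(2),"turn",rv.round(1))
E
python3 -c "
from h import *
delta(-.004,.1216,.22); delta(-.004,.1216,.108); delta(-.004,.1216,.25); delta(0,.071,.108)"
```

```text
t 0.25 pos [ 0.2192 -0.4769  0.2454] q [-1.29  0.34  1.52 -0.    1.28 -0.15] F [0.2 0.7 0.9] open 0.0917
groove now mm [-259.   401.5  380.9] target [ 0.466 -0.148  0.234]
shift cm [ 36.14 -19.63   1.2 ] turn [29.7  4.9 18.2]
t 0.25 pos [ 0.2192 -0.4769  0.2454] q [-1.29  0.34  1.52 -0.    1.28 -0.15] F [0.2 0.7 0.9] open 0.0917
groove now mm [-259.   401.5  380.9] target [ 0.46  -0.092  0.137]
shift cm [ 37.92 -24.93  10.91] turn [29.7  4.9 18.2]
t 0.25 pos [ 0.2192 -0.4769  0.2454] q [-1.29  0.34  1.52 -0.    1.28 -0.15] F [0.2 0.7 0.9] open 0.0917
groove now mm [-259.   401.5  380.9] target [ 0.467 -0.163  0.26 ]
shift cm [ 35.66 -18.21  -1.4 ] turn [29.7  4.9 18.2]
t 0.25 pos [ 0.2192 -0.4769  0.2454] q [-1.29  0.34  1.52 -0.    1.28 -0.15] F [0.2 0.7 0.9] open 0.0917
groove now mm [-259.   401.5  380.9] target [ 0.51  -0.083  0.139]
shift cm [ 42.83 -23.64  10.71] turn [29.7  4.9 18.2]
```

```bash
python3 -m crank '[[6,-3.3,0,5,0.8,3,0.45],[12,-6.5,0,10,1.6,6,0.45],[18,-10,0,15,2.5,9,0.45],[24,-13,0,20,3.3,12,0.45],[30,-16,0,25,4,15,0.45]]' 25; python3 -c "
from h import *
delta(-.004,.1216,.22)"
```

```text
time: 0.88
tool_pos: [0.409, -0.2263, 0.2459]
tool_rot: [-2.699, -0.01, 0.161]
contact_force: [1.4, -0.6, -0.4]
opening: 0.0464
t 0.88 pos [ 0.409  -0.2263  0.2459] q [-0.83  0.42  1.49  0.25  1.61  0.54] F [ 1.4 -0.6 -0.4] open 0.0464
groove now mm [-60.4 186.2 266.8] target [ 0.466 -0.148  0.234]
shift cm [ 6.83 -5.64  4.12] turn [4.6 0.9 3. ]
```

```bash
python3 -m crank '[[4,-3,2,3,0.5,2,0.45],[6.8,-5.6,4.1,4.6,0.9,3,0.45],[6.8,-5.6,4.1,4.6,0.9,3,0.45],[6.8,-5.6,4.1,4.6,0.9,3,0.45]]'
python3 - <<'E'
from h import *
delta(-.004,.1216,.108)
from cell import read_camera
c=read_camera("wrist"); cv2.imwrite("pics/w1.png",c["frame"][:,:,::-1])
for k,(n,y,u) in {"Ctop":(0,.1216-.013,.13),"Ctop2":(0,.1216+.013,.13),"Ctop3":(-.008,.1216+.013,.13),"Ctoe":(0,.0586,.038)}.items(): print(k,proj(c,toW(P,gp(n,y,u))).round(0))
E
```

```text
time: 1.38
tool_pos: [0.4639, -0.1502, 0.2333]
tool_rot: [-2.621, -0.0, 0.109]
contact_force: [-0.7, -0.4, -0.1]
opening: 0.0411
t 1.38 pos [ 0.4639 -0.1502  0.2333] q [-0.69  0.46  1.49  0.35  1.58  0.7 ] F [-0.7 -0.4 -0.1] open 0.0411
groove now mm [ -6.2 123.6 221. ] target [ 0.46  -0.092  0.137]
shift cm [ 0.21 -0.26 11.3 ] turn [0.2 0.1 0.2]
Ctop [270. 202.]
Ctop2 [270. 237.]
Ctop3 [281. 237.]
Ctoe [272. 122.]
```

View pics/w1.png

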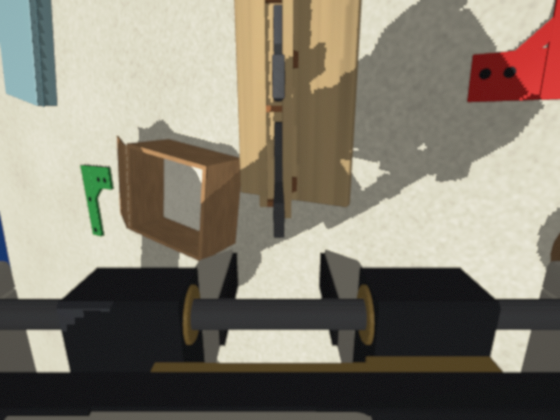

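```bash
python3 -m crank '[[0.1,-0.1,5.5,0.2,0,0.2,0.4],[0.2,-0.1,10,0.2,0,0.2,0.4],[0.2,-0.1,11.2,0.2,0,0.2,0.4],[0.2,-0.1,11.2,0.2,0,0.2,0.4]]'
python3 - <<'E'
from h import *
delta(-.006,.1216,.108)
from cell import read_camera
c=read_camera("wrist"); cv2.imwrite("pics/w2.png",c["frame"][:,:,::-1])
E
```

```text
time: 1.92
tool_pos: [0.4603, -0.0941, 0.1371]
tool_rot: [-2.618, 0.001, 0.105]
contact_force: [0.0, -0.7, -0.0]
opening: 0.0367
t 1.93 pos [ 0.4603 -0.0941  0.1371] q [-0.62  0.52  1.69  0.4   1.31  0.67] F [ 0.  -0.7 -0. ] open 0.0367
groove now mm [ -5.6 121.2 109.6] target [ 0.46  -0.094  0.136]
shift cm [-0.04  0.04  0.16] turn [-0.  -0.  -0.1]
```

View pics/w2.png

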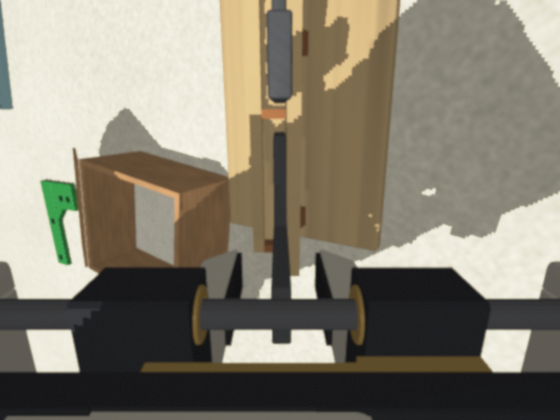

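```bash
python3 -m crank '[[0,0,0,0,0,0,0],[0,0,0,0,0,0,0],[0,0,0,0,0,0,0],[0,0,0,0,0,0,0],[0,0,0,0,0,0,0]]' 40; python3 -c "
from h import *
delta(-.006,.1216,.108)"
```

```text
time: 2.6
tool_pos: [0.4602, -0.0936, 0.1369]
tool_rot: [-2.618, 0.0, 0.105]
contact_force: [0.3, -2.3, 2.7]
opening: 0.0083
t 2.6 pos [ 0.4602 -0.0936  0.1369] q [-0.61  0.52  1.69  0.4   1.31  0.67] F [ 0.3 -2.3  2.7] open 0.0083
groove now mm [ -5.3 121.2 109.1] target [ 0.46  -0.094  0.136]
shift cm [-0.04  0.07  0.11] turn [-0.   0.  -0.1]
```

```bash
python3 -m crank '[[0,-0.15,-2,0,0,0,0],[0,-0.2,-5,0,0,0,0],[0,-0.2,-9,0,0,0,0],[0,-0.2,-13.5,0,0,0,0],[0,-0.2,-14.5,0,0,0,0]]'; python3 -c "
from h import *
delta(-.004,.1216,.108,1)"
```

```text
time: 3.22
tool_pos: [0.4682, -0.1649, 0.2642]
tool_rot: [-2.62, -0.001, 0.104]
contact_force: [-0.4, 0.2, -3.8]
opening: 0.0074
t 3.23 pos [ 0.4682 -0.1649  0.2642] q [-0.71  0.45  1.41  0.35  1.66  0.72] F [-0.4  0.2 -3.8] open 0.0074
groove now mm [ -3.8 120.8 255.3] target [ 0.46  -0.092  0.137]
shift cm [-1.000e-01 -1.000e-02  1.473e+01] turn [ -0.2  -0.2 179.9]
```

```bash
python3 -m crank '[[1,0,0,0,0,-10.5,0],[2,0,0,0,0,-21,0],[3,0,0,0,0,-31.5,0],[4,0,0,0,0,-42,0],[5,0,0,0,0,-52.5,0]]'; python3 -m crank '[[0,0,0,0,0,-10.5,0],[0,0,0,0,0,-21,0],[0,0,0,0,0,-31.5,0],[0,0,0,0,0,-42,0],[0,0,0,0,0,-52.5,0]]'; python3 -m crank '[[0,0,0,0,0,-10.5,0],[0,0,0,0,0,-21,0],[0,0,0,0,0,-31.5,0],[0,0,0,0,0,-42,0],[0,0,0,0,0,-52.5,0]]';python3 -c "
from h import *
delta(-.004,.071,.23,1)"
```

```text
time: 3.85
tool_pos: [0.5171, -0.1572, 0.261]
tool_rot: [-2.8, -0.41, 0.956]
contact_force: [-0.4, 0.1, -3.3]
opening: 0.0078
time: 4.47
tool_pos: [0.5167, -0.1573, 0.261]
tool_rot: [2.993, -0.507, 1.982]
contact_force: [-0.2, -0.1, -3.1]
opening: 0.0078
time: 5.1
tool_pos: [0.5168, -0.1573, 0.261]
tool_rot: [2.649, -0.194, 2.909]
contact_force: [0.4, -0.3, -3.3]
opening: 0.0083
t 5.1 pos [ 0.5168 -0.1573  0.261 ] q [-0.65  0.53  1.3   0.38  1.69 -1.96] F [ 0.4 -0.3 -3.3] open 0.0083
groove now mm [ -3.3  71.8 251.3] target [ 0.516 -0.147  0.242]
shift cm [-0.1  -0.04  2.13] turn [  0.1  -0.2 -22.3]
```

```bash
python3 -m crank '[[0,0,0,0,0,-10.5,0],[-0.1,0,0,0,0,-21,0],[-0.1,0,0,0,0,-22.3,0],[-0.1,0,0,0,-0.2,-22.3,0]]';python3 - <<'E'
from h import *
delta(-.003,.071,.109,1)
from cell import read_camera
for n in("wrist","side","top"):
    c=read_camera(n); cv2.imwrite(f"pics/{n}3.png",c["frame"][:,:,::-1])
s=cv2.imread("pics/side3.png")[100:270,200:380]; t=cv2.imread("pics/top3.png")[120:290,220:400]
cv2.imwrite("pics/st3.png",cv2.resize(np.hstack([s,t]),None,fx=2.2,fy=2.2,interpolation=cv2.INTER_CUBIC))
E
```

```text
time: 5.6
tool_pos: [0.518, -0.1581, 0.2619]
tool_rot: [2.617, -0.003, -3.043]
contact_force: [-0.3, -0.4, -3.8]
opening: 0.0076
t 5.6 pos [ 0.518  -0.1581  0.2619] q [-0.65  0.53  1.3   0.38  1.69 -2.34] F [-0.3 -0.4 -3.8] open 0.0076
groove now mm [ -3.6  70.6 252.5] target [ 0.51  -0.086  0.138]
shift cm [ 0.07  0.04 14.35] turn [ 0.1  0.1 -0.5]
```

View pics/st3.png

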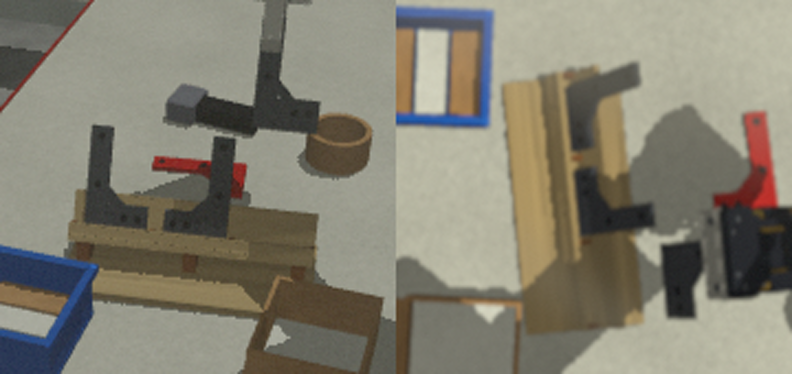

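View pics/wrist3.png

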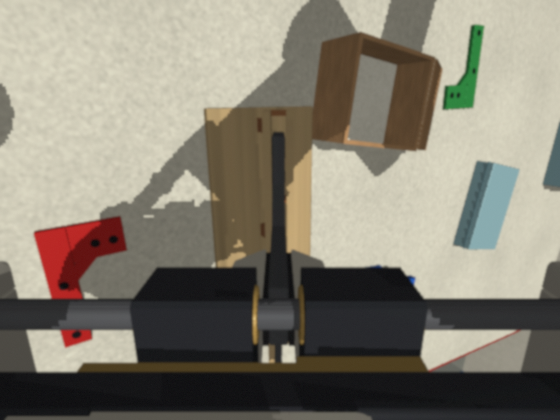

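```bash
python3 -m crank '[[0,0,5,0,0,0,0],[0,0,10,0,0,-0.3,0],[0,0,12,0,0,-0.3,0],[0,0,12,0,0,-0.3,0]]'
python3 - <<'E'
from h import *
delta(-.0035,.071,.109,1)
from cell import read_camera
for n in("wrist","side","top"):
    c=read_camera(n); cv2.imwrite(f"pics/{n}4.png",c["frame"][:,:,::-1])
s=cv2.imread("pics/side4.png")[130:250,210:370]; 
cv2.imwrite("pics/s4.png",cv2.resize(s,None,fx=4,fy=4,interpolation=cv2.INTER_CUBIC))
E
```

```text
time: 6.25
tool_pos: [0.5116, -0.098, 0.1581]
tool_rot: [2.616, -0.0, -3.036]
contact_force: [0.6, -0.4, -3.4]
opening: 0.0076
t 6.25 pos [ 0.5116 -0.098   0.1581] q [-0.57  0.57  1.53  0.41  1.4  -2.39] F [ 0.6 -0.4 -3.4] open 0.0076
groove now mm [ -3.2  70.6 132.4] target [ 0.51  -0.087  0.138]
shift cm [ 0.04 -0.04  2.34] turn [ 0.1  0.  -0. ]
```

View pics/s4.png

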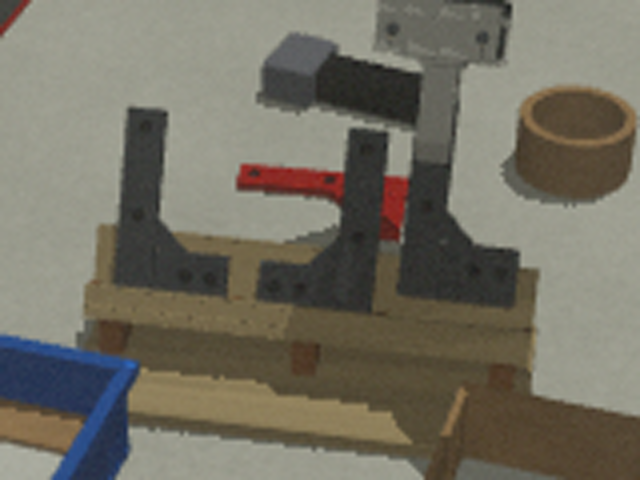

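View pics/wrist4.png

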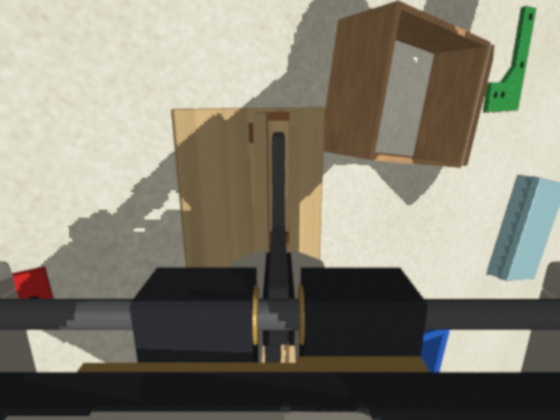

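```bash
python3 -m crank '[[0,0,1,0,0,0,0],[0,0,1.8,0,0,0,0],[0,0,2.1,0,0,0,0],[0,0,2.3,0,0,0,0],[0,0,2.3,0,0,0,0]]'
python3 - <<'E'
from h import *
delta(-.0035,.071,.109,1)
E
```

```text
time: 7.02
tool_pos: [0.5111, -0.0874, 0.139]
tool_rot: [2.618, 0.003, -3.036]
contact_force: [-0.3, -0.1, -2.9]
opening: 0.0083
t 7.03 pos [ 0.5111 -0.0874  0.139 ] q [-0.55  0.59  1.57  0.42  1.35 -2.4 ] F [-0.3 -0.1 -2.9] open 0.0083
groove now mm [ -3.6  70.  110.6] target [ 0.51  -0.087  0.138]
shift cm [0.1  0.01 0.16] turn [0.  0.2 0. ]
```

```bash
python3 -m crank '[[0,0,0.15,0,0,0,0],[0,0,0.25,0,0,0,0],[0,0,0.25,0,0,0,0]]'
python3 - <<'E'
from h import *
delta(-.0035,.071,.109,1)
E
```

```text
time: 7.4
tool_pos: [0.5115, -0.0868, 0.1379]
tool_rot: [2.619, 0.004, -3.036]
contact_force: [1.1, -3.4, 5.5]
opening: 0.0079
t 7.4 pos [ 0.5115 -0.0868  0.1379] q [-0.55  0.59  1.57  0.42  1.34 -2.4 ] F [ 1.1 -3.4  5.5] open 0.0079
groove now mm [ -3.7  69.6 109.4] target [ 0.51  -0.087  0.138]
shift cm [0.14 0.02 0.04] turn [-0.1  0.2  0.1]
```

```bash
python3 -m crank '[[0,0,-0.1,0,0,0,0.1],[0,0,-0.1,0,0,0,0.2],[0,0,-0.1,0,0,0,0.4],[0,0,-0.1,0,0,0,0.4],[0,0,-0.1,0,0,0,0.4]]'; python3 -m crank '[[0,0,-3,0,0,0,0.4],[0,0,-8,0,0,0,0.4],[0,0,-12,0,0,0,0.4],[0,0,-12,0,0,0,0.4]]';  python3 - <<'E'
from h import *
delta(-.006,.026,.22,1)
from cell import read_camera
for n in("wrist","side","top"):
    c=read_camera(n); cv2.imwrite(f"pics/{n}5.png",c["frame"][:,:,::-1])
s=cv2.imread("pics/side5.png")[130:250,210:370]; 
cv2.imwrite("pics/s5.png",cv2.resize(s,None,fx=4,fy=4,interpolation=cv2.INTER_CUBIC))
E
```

```text
time: 8.02
tool_pos: [0.5109, -0.0866, 0.1377]
tool_rot: [2.617, 0.002, -3.036]
contact_force: [-0.6, -0.5, -0.3]
opening: 0.0363
time: 8.52
tool_pos: [0.518, -0.1481, 0.2438]
tool_rot: [2.622, 0.007, -3.038]
contact_force: [0.5, 0.1, -0.8]
opening: 0.0366
t 8.53 pos [ 0.518  -0.1481  0.2438] q [-0.63  0.53  1.34  0.38  1.63 -2.36] F [ 0.5  0.1 -0.8] open 0.0366
groove now mm [ -4.1  69.5 232. ] target [ 0.561 -0.139  0.233]
shift cm [-4.34 -0.19  1.23] turn [-0.2  0.4  0.1]
```

View pics/s5.png

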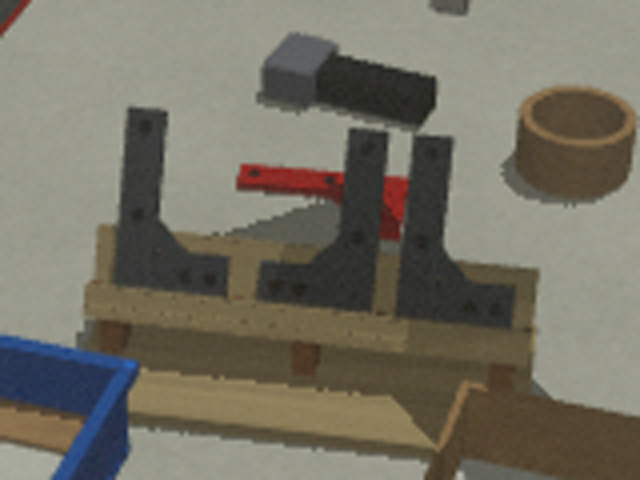

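View pics/wrist5.png

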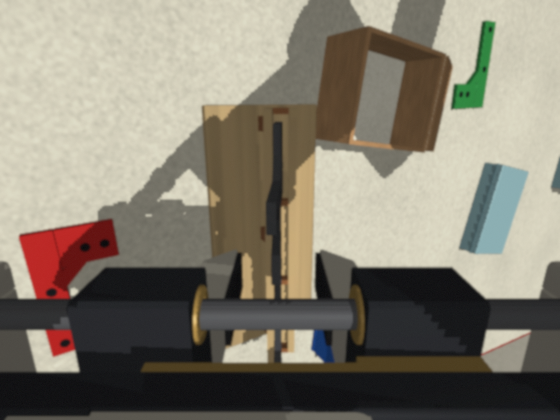

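```bash
python3 -m crank '[[-2.2,-0.1,0,0,0,0,0.4],[-4.3,-0.15,1.2,-0.2,0.4,0.1,0.4],[-4.3,-0.15,1.2,-0.2,0.4,0.1,0.4]]';   python3 - <<'E'
from h import *
delta(-.0055,.026,.109,1)
from cell import read_camera
for n in("wrist",):
    c=read_camera(n); cv2.imwrite(f"pics/{n}6.png",c["frame"][:,:,::-1])
for k,(n,y,u) in {"Btop":(0,.0264-.013,.13),"Btop2":(0,.0264+.013,.13),"Btop3":(-.008,.0264+.013,.13)}.items(): print(k,proj(c,toW(P,gp(n,y,u))).round(0))
E
```

```text
time: 9.05
tool_pos: [0.5591, -0.1356, 0.2284]
tool_rot: [2.611, -0.008, -3.032]
contact_force: [-0.9, -0.8, 0.2]
opening: 0.0369
t 9.05 pos [ 0.5591 -0.1356  0.2284] q [-0.58  0.61  1.25  0.4   1.64 -2.3 ] F [-0.9 -0.8  0.2] open 0.0369
groove now mm [ -4.8  27.3 214.5] target [ 0.555 -0.084  0.137]
shift cm [-0.22 -0.14 10.55] turn [ 0.4 -0.5 -0.1]
Btop [283. 246.]
Btop2 [284. 211.]
Btop3 [272. 211.]
```

View pics/wrist6.png

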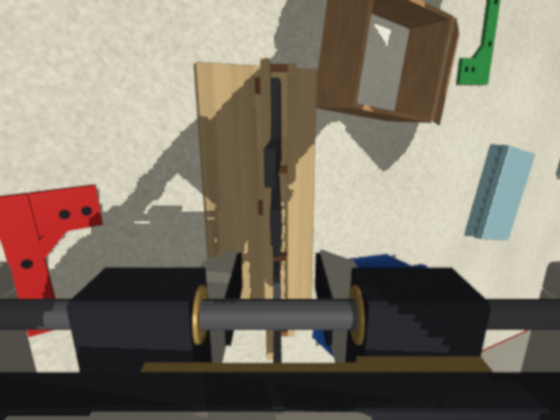

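```bash
python3 -m crank '[[-0.2,-0.1,5,0.3,-0.4,0,0.4],[-0.2,-0.1,9,0.3,-0.4,0,0.4],[-0.2,-0.1,10.5,0.3,-0.4,0,0.4],[-0.2,-0.1,10.5,0.3,-0.4,0,0.4]]';   python3 - <<'E'
from h import *
delta(-.0055,.026,.109,1)
from cell import read_camera
c=read_camera("wrist"); cv2.imwrite(f"pics/wrist7.png",c["frame"][:,:,::-1])
E
```

```text
time: 9.6
tool_pos: [0.555, -0.0853, 0.1395]
tool_rot: [2.619, 0.001, -3.037]
contact_force: [-0.7, 0.0, 0.8]
opening: 0.0367
t 9.6 pos [ 0.555  -0.0853  0.1395] q [-0.51  0.65  1.44  0.43  1.39 -2.34] F [-0.7  0.   0.8] open 0.0367
groove now mm [ -5.6  26.1 112.3] target [ 0.555 -0.084  0.137]
shift cm [-0.01  0.01  0.33] turn [-0.1  0.1 -0.1]
```

View pics/wrist7.png

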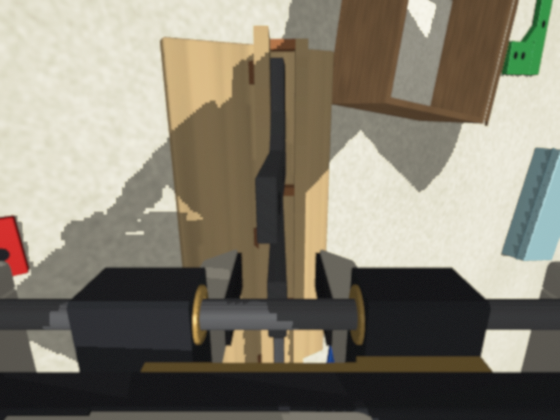

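```bash
python3 -m crank '[[0,0,0.3,0,0,0,0.3],[0,0,0.3,0,0,0,0],[0,0,0.3,0,0,0,0],[0,0,0.3,0,0,0,0],[0,0,0.3,0,0,0,0]]' 40; python3 -c "
from h import *
delta(-.0055,.026,.109,1)"
```

```text
time: 10.28
tool_pos: [0.5554, -0.0841, 0.1371]
tool_rot: [2.62, 0.002, -3.038]
contact_force: [-0.4, -0.5, 3.3]
opening: 0.0077
t 10.28 pos [ 0.5554 -0.0841  0.1371] q [-0.51  0.65  1.45  0.43  1.38 -2.34] F [-0.4 -0.5  3.3] open 0.0077
groove now mm [ -5.7  25.6 109.7] target [ 0.555 -0.084  0.137]
shift cm [0.04 0.02 0.07] turn [-0.1  0.2 -0. ]
```

```bash
python3 -m crank '[[0,0.15,-2,0,0,0,0],[0,0.2,-5,0,0,0,0],[0,0.2,-9,0,0,0,0],[0,0.2,-13.5,0,0,0,0],[0,0.2,-14.5,0,0,0,0]]'; python3 -c "
from h import *
delta(-.004,.026,.25,-1)"
```

```text
time: 10.9
tool_pos: [0.563, -0.1556, 0.265]
tool_rot: [2.623, 0.005, -3.039]
contact_force: [-0.0, -1.4, -3.0]
opening: 0.0076
t 10.9 pos [ 0.563  -0.1556  0.265 ] q [-0.6   0.59  1.17  0.4   1.72 -2.28] F [-0.  -1.4 -3. ] open 0.0076
groove now mm [ -4.1  25.6 256.4] target [ 0.562 -0.152  0.26 ]
shift cm [0.04 0.01 0.64] turn [  0.5   0.4 179.9]
```

```bash
python3 -m crank '[[-1,0,0,0,0,10.5,0],[-2,0,0,0,0,21,0],[-3,0,0,0,0,31.5,0],[-4,0,0,0,0,42,0],[-5,0,0,0,0,52.5,0]]'; python3 -m crank '[[0,0,0,0,0,10.5,0],[0,0,0,0,0,21,0],[0,0,0,0,0,31.5,0],[0,0,0,0,0,42,0],[0,0,0,0,0,52.5,0]]'; python3 -m crank '[[0,0,0,0,0,10.5,0],[0,0,0,0,0,21,0],[0,0,0,0,0,31.5,0],[0,0,0,0,0,42,0],[0,0,0,0,0,52.5,0]]';python3 -c "
from h import *
delta(-.0045,-.025,.25,-1)"
```

```text
time: 11.52
tool_pos: [0.6119, -0.1479, 0.2613]
tool_rot: [2.807, -0.411, 2.394]
contact_force: [-1.0, 0.3, -2.4]
opening: 0.008
time: 12.15
tool_pos: [0.6116, -0.1479, 0.2613]
tool_rot: [-2.989, -0.503, 1.368]
contact_force: [0.4, -0.3, -2.8]
opening: 0.0079
time: 12.78
tool_pos: [0.6117, -0.1479, 0.2613]
tool_rot: [-2.65, -0.189, 0.443]
contact_force: [0.7, -0.5, -1.6]
opening: 0.0078
t 12.78 pos [ 0.6117 -0.1479  0.2613] q [-0.55  0.68  1.02  0.42  1.76  0.54] F [ 0.7 -0.5 -1.6] open 0.0078
groove now mm [ -3.8 -23.6 252. ] target [ 0.613 -0.147  0.259]
shift cm [0.11 0.12 0.2 ] turn [-0. -0. 22.]
```

```bash
python3 -m crank '[[0,0,0,0,0,10.5,0],[0.1,0.1,0,0,0,21,0],[0.1,0.1,0,0,0,22.1,0],[0.1,0.1,0,0,0,22.1,0]]';python3 - <<'E'
from h import *
delta(-.0045,-.025,.132,-1)
from cell import read_camera
c=read_camera("wrist"); cv2.imwrite(f"pics/wrist8.png",c["frame"][:,:,::-1])
E
```

```text
time: 13.28
tool_pos: [0.6132, -0.1488, 0.2623]
tool_rot: [-2.619, -0.005, 0.113]
contact_force: [-0.1, 0.3, -2.7]
opening: 0.008
t 13.28 pos [ 0.6132 -0.1488  0.2623] q [-0.55  0.69  1.01  0.42  1.77  0.92] F [-0.1  0.3 -2.7] open 0.008
groove now mm [ -4.2 -25.  253.3] target [ 0.607 -0.089  0.157]
shift cm [-0.02  0.03 12.13] turn [ 0.  -0.1  0.5]
```

View pics/wrist8.png

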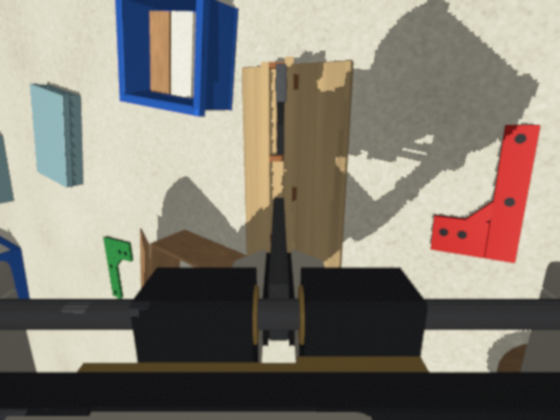

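```bash
python3 -m crank '[[0,0,5,0,0,0.5,0],[0,0,10,0,0,0.5,0],[0,0,12,0,0,0.5,0],[0,0,12,0,0,0.5,0]]';python3 - <<'E'
from h import *
delta(-.0045,-.025,.112,-1)
from cell import read_camera
c=read_camera("wrist"); cv2.imwrite(f"pics/wrist9.png",c["frame"][:,:,::-1])
E
```

```text
time: 13.82
tool_pos: [0.6066, -0.0886, 0.1579]
tool_rot: [-2.618, 0.001, 0.105]
contact_force: [0.5, -0.4, -1.1]
opening: 0.0079
t 13.82 pos [ 0.6066 -0.0886  0.1579] q [-0.48  0.71  1.26  0.43  1.49  0.88] F [ 0.5 -0.4 -1.1] open 0.0079
groove now mm [ -3.9 -24.8 132.7] target [ 0.606 -0.079  0.14 ]
shift cm [0.02 0.06 2.07] turn [-0.   0.  -0.1]
```

View pics/wrist9.png

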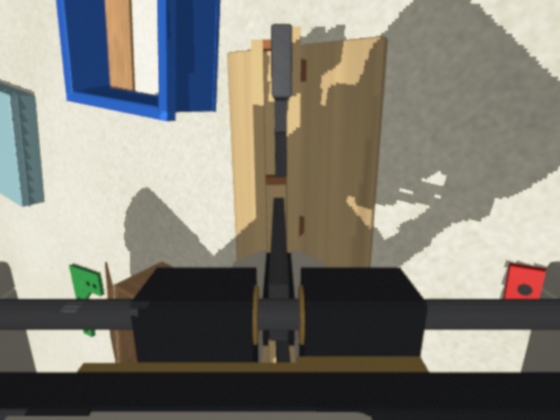

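```bash
python3 -m crank '[[0,0,1,0,0,0,0],[0,0.05,1.8,0,0,0,0],[0,0.1,2.2,0,0,0,0],[0,0.2,2.5,0,0,0,0],[0,0.2,2.5,0,0,0,0]]'
python3 - <<'E'
from h import *
delta(-.006,-.025,.1095,-1)
E
```

```text
time: 14.5
tool_pos: [0.6065, -0.0788, 0.1375]
tool_rot: [-2.619, -0.002, 0.103]
contact_force: [0.7, 0.2, 2.9]
opening: 0.0078
t 14.5 pos [ 0.6065 -0.0788  0.1375] q [-0.47  0.72  1.29  0.44  1.44  0.87] F [0.7 0.2 2.9] open 0.0078
groove now mm [ -5.7 -25.8 110.1] target [ 0.606 -0.079  0.137]
shift cm [-0.08  0.03  0.06] turn [ 0.  -0.2 -0.1]
```

```bash
python3 -m crank '[[0,0.05,0.05,0,0,0,0],[0,0.08,0.08,0,0,0,0],[0,0.08,0.08,0,0,0,0]]'; python3 -c "
from h import *
delta(-.006,-.025,.1095,-1)"
```

```text
time: 14.88
tool_pos: [0.6066, -0.0789, 0.1374]
tool_rot: [-2.618, -0.003, 0.103]
contact_force: [-2.2, 0.8, 8.6]
opening: 0.0079
t 14.88 pos [ 0.6066 -0.0789  0.1374] q [-0.47  0.72  1.29  0.44  1.44  0.87] F [-2.2  0.8  8.6] open 0.0079
groove now mm [ -5.8 -25.9 110. ] target [ 0.606 -0.079  0.137]
shift cm [-0.09  0.02  0.05] turn [ 0.  -0.2 -0.1]
```

Seated against floor and back board. Release and back off.

```bash
python3 -m crank '[[0,0,0,0,0,0,0.1],[0,0,-0.1,0,0,0,0.2],[0,0,-0.1,0,0,0,0.4],[0,0,-0.1,0,0,0,0.4],[0,0,-0.1,0,0,0,0.4]]'; python3 -m crank '[[0,0,-3,0,0,0,0.4],[0,0,-8,0,0,0,0.4],[0,0,-12,0,0,0,0.4],[0,0,-12,0,0,0,0.4]]';  python3 - <<'E'
from h import *
delta(-.0045,.070,.22,-1)
from cell import read_camera
for n in("wrist","side","top"):
    c=read_camera(n); cv2.imwrite(f"pics/{n}10.png",c["frame"][:,:,::-1])
s=cv2.imread("pics/side10.png")[130:250,210:370]; 
cv2.imwrite("pics/s10.png",cv2.resize(s,None,fx=5,fy=5,interpolation=cv2.INTER_CUBIC))
E
```

```text
time: 15.5
tool_pos: [0.6064, -0.0799, 0.1362]
tool_rot: [-2.62, -0.001, 0.102]
contact_force: [0.1, -0.4, -0.1]
opening: 0.036
time: 16.0
tool_pos: [0.6134, -0.1413, 0.2432]
tool_rot: [-2.623, -0.006, 0.101]
contact_force: [0.1, 1.6, -0.4]
opening: 0.0364
t 16.0 pos [ 0.6134 -0.1413  0.2432] q [-0.54  0.68  1.06  0.42  1.71  0.92] F [ 0.1  1.6 -0.4] open 0.0364
groove now mm [ -7.3 -26.  233. ] target [ 0.517 -0.143  0.233]
shift cm [-9.62 -0.27  1.22] turn [ 0.3 -0.5 -0.1]
```

View pics/s10.png

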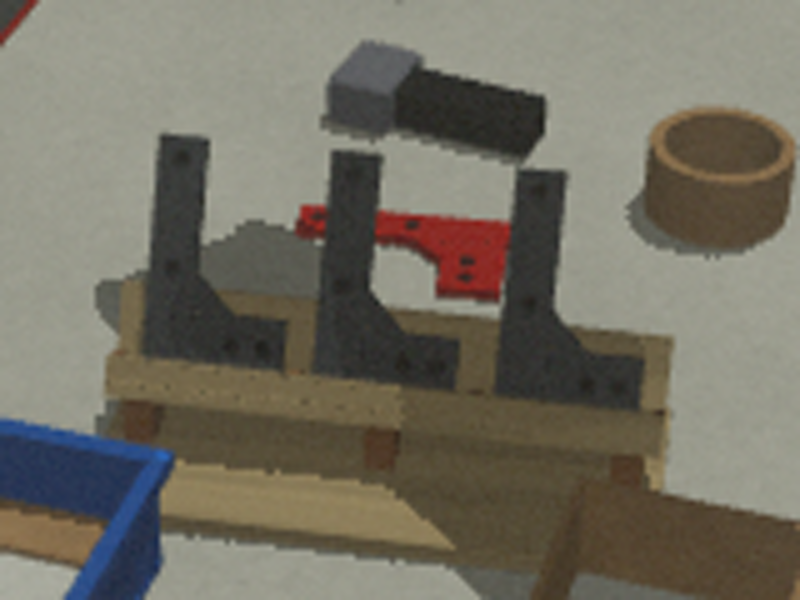

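View pics/wrist10.png

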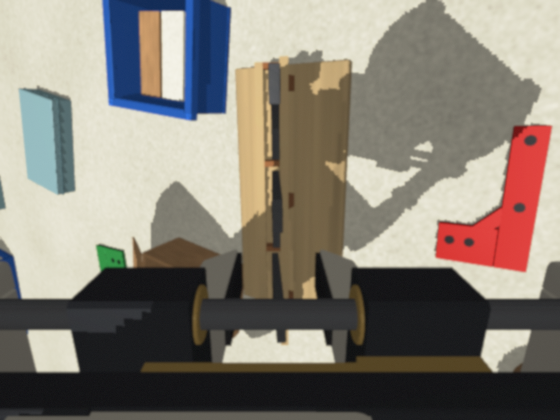

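```bash
python3 -m crank '[[-4.8,-0.15,0,0.3,-0.5,0,0.4],[-9.6,-0.2,0,0.3,-0.5,0,0.4],[-9.6,-0.2,0,0.3,-0.5,0,0.4],[-9.6,-0.2,0,0.3,-0.5,0,0.4]]';  python3 - <<'E'
from h import *
delta(-.0055,.070,.120,-1)
from cell import read_camera
c=read_camera("wrist"); cv2.imwrite("pics/wrist11.png",c["frame"][:,:,::-1])
cv2.imwrite("pics/w11c.png",cv2.resize(c["frame"][0:290,180:380,::-1],None,fx=2.05,fy=2.05,interpolation=cv2.INTER_CUBIC))
b=read_camera("side")["frame"]; cv2.imwrite("pics/s11.png",b[:,:,::-1])
for k,(n,y,u) in {"Ctop front":(0,.071-.013,.13),"Ctop back":(-.008,.071-.013,.13),"far back":(-.008,.071+.013,.13),"toe top":(0,.134,.038),"toe back":(-.008,.134,.038),"B front":(0,-.038,.13),"B back":(-.008,-.038,.13),"A":(0,-.134,.13)}.items(): print(k,proj(c,toW(P,gp(n,y,u))).round(0))
E
```

```text
time: 16.65
tool_pos: [0.5171, -0.1471, 0.2409]
tool_rot: [-2.614, 0.007, 0.107]
contact_force: [0.2, -0.9, 0.0]
opening: 0.0365
t 16.65 pos [ 0.5171 -0.1471  0.2409] q [-0.63  0.54  1.34  0.38  1.64  0.79] F [ 0.2 -0.9  0. ] open 0.0365
groove now mm [ -4.6  70.4 228.8] target [ 0.512 -0.094  0.146]
shift cm [ 0.1   0.14 10.88] turn [-0.2  0.3 -0.2]
Ctop front [273. 202.]
Ctop back [284. 202.]
far back [284. 236.]
toe top [275. 248.]
toe back [283. 248.]
B front [272.  56.]
B back [285.  56.]
A [ 271. -134.]
```

View pics/w11c.png

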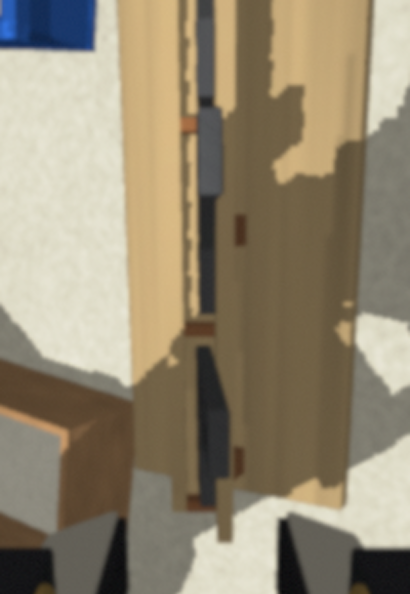

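```bash
python3 -m crank '[[0.05,0.1,5,-0.2,0.3,-0.2,0.4],[0.1,0.15,10,-0.2,0.3,-0.2,0.4],[0.1,0.15,11.9,-0.2,0.3,-0.2,0.4],[0.1,0.15,11.9,-0.2,0.3,-0.2,0.4]]';  python3 -c "
from h import *
delta(-.006,.070,.110,-1)"; python3 -m crank '[[0,0,0,0,0,0,0],[0,0,0,0,0,0,0],[0,0,0,0,0,0,0],[0,0,0,0,0,0,0],[0,0,0,0,0,0,0]]' 40;  python3 -c "
from h import *
delta(-.006,.070,.110,-1)"
```

```text
time: 17.25
tool_pos: [0.5107, -0.088, 0.1364]
tool_rot: [-2.616, 0.003, 0.109]
contact_force: [-0.0, -0.2, -0.2]
opening: 0.0366
t 17.25 pos [ 0.5107 -0.088   0.1364] q [-0.55  0.59  1.56  0.42  1.35  0.74] F [-0.  -0.2 -0.2] open 0.0366
groove now mm [ -5.3  70.4 108.6] target [ 0.511 -0.089  0.137]
shift cm [ 0.04  0.07 -0.14] turn [-0.1  0.2  0.1]
time: 17.88
tool_pos: [0.5112, -0.0897, 0.1382]
tool_rot: [-2.619, -0.001, 0.107]
contact_force: [0.9, -3.6, 4.5]
opening: 0.008
t 17.88 pos [ 0.5112 -0.0897  0.1382] q [-0.56  0.59  1.56  0.42  1.35  0.74] F [ 0.9 -3.6  4.5] open 0.008
groove now mm [ -6.   70.1 111.1] target [ 0.511 -0.089  0.137]
shift cm [ 0.01 -0.    0.11] turn [ 0.1 -0.   0. ]
```

```bash
python3 -m crank '[[0,-0.1,-0.5,0,0,0,0],[0,-0.1,-0.5,0,0,0,0],[0,0,-0.4,0,0,0,0],[0,0,-0.2,0,0,0,0],[0,0,0,0,0,0,0]]';  python3 -c "
from h import *
delta(-.006,.070,.110,-1)"
```

```text
time: 18.5
tool_pos: [0.5109, -0.0895, 0.1383]
tool_rot: [-2.618, -0.0, 0.107]
contact_force: [-3.5, -7.3, 12.4]
opening: 0.0078
t 18.5 pos [ 0.5109 -0.0895  0.1383] q [-0.56  0.59  1.56  0.41  1.35  0.74] F [-3.5 -7.3 12.4] open 0.0078
groove now mm [ -5.8  70.4 111. ] target [ 0.511 -0.089  0.137]
shift cm [0.04 0.02 0.1 ] turn [0.  0.  0.1]
```

```bash
python3 -m crank '[[0,0,0,0,0,0,0.1],[0,0,0,0,0,0,0.2],[0,0,0,0,0,0,0.4],[0,0,0,0,0,0,0.4],[0,0,0,0,0,0,0.4]]'; python3 -m crank '[[0,0,-3,0,0,0,0.4],[0,0,-8,0,0,0,0.4],[0,0,-12,0,0,0,0.4],[0,0,-12,0,0,0,0.4]]';  python3 - <<'E'
from h import *
delta(-.0055,.070,.230,-1)
from cell import read_camera
c=read_camera("wrist"); cv2.imwrite("pics/wrist12.png",c["frame"][:,:,::-1])
cv2.imwrite("pics/w12c.png",cv2.resize(c["frame"][0:290,180:380,::-1],None,fx=2.05,fy=2.05,interpolation=cv2.INTER_CUBIC))
E
```

```text
time: 19.12
tool_pos: [0.5108, -0.0891, 0.1377]
tool_rot: [-2.618, 0.0, 0.107]
contact_force: [0.8, 0.4, -0.4]
opening: 0.036
time: 19.62
tool_pos: [0.5183, -0.1506, 0.2438]
tool_rot: [-2.622, -0.004, 0.106]
contact_force: [0.3, 0.6, -1.6]
opening: 0.0367
t 19.62 pos [ 0.5183 -0.1506  0.2438] q [-0.64  0.53  1.34  0.38  1.63  0.78] F [ 0.3  0.6 -1.6] open 0.0367
groove now mm [ -6.2  69.5 233.2] target [ 0.518 -0.148  0.241]
shift cm [-0.05 -0.08  0.32] turn [ 0.2 -0.2  0.1]
```

View pics/w12c.png

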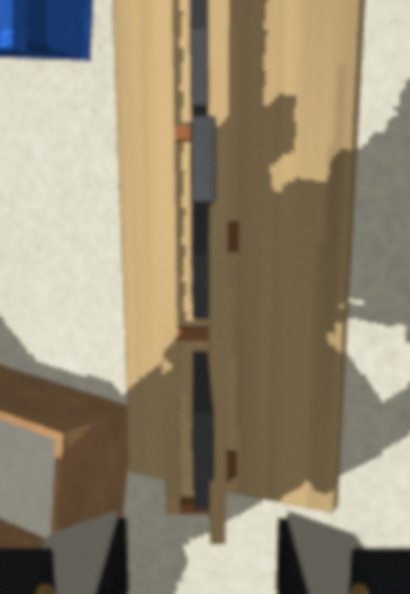

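```bash
python3 -m crank '[[-3,3,-5,0,0,0,0.4],[-6,8,-9,0,0,0,0.4],[-9,13,-12,0,0,0,0.4],[-9,13,-12,0,0,0,0.4],[-9,13,-12,0,0,0,0.4]]';  python3 - <<'E'
from h import *
from cell import read_camera
ims=[]
for n,(a,b,d,e) in {"side":(145,255,220,360),"top":(145,285,240,380)}.items():
    c=read_camera(n); im=c["frame"][:,:,::-1].copy(); cv2.imwrite(f"pics/{n}13.png",im)
    k=5 if n=="side" else 4
    im=cv2.resize(im[a:b,d:e],None,fx=k,fy=k,interpolation=cv2.INTER_CUBIC)
    for cy in(-.096,-.0,.096):
        for nn,y,u in((-.008,-.038,.13),(-.008,-.012,.13),(0,.038,.038)):
            p=(proj(c,toW(P,gp(nn,cy+y,u)))+.5-[d,a])*k-.5
            cv2.circle(im,tuple(int(round(v)) for v in p),3,(0,255,255),1)
    cv2.imwrite(f"pics/{n}13c.png",im)
E
```

```text
time: 20.3
tool_pos: [0.446, -0.3298, 0.2791]
tool_rot: [-2.615, 0.002, 0.106]
contact_force: [-0.0, 0.1, -1.2]
opening: 0.0369
```

View pics/side13c.png

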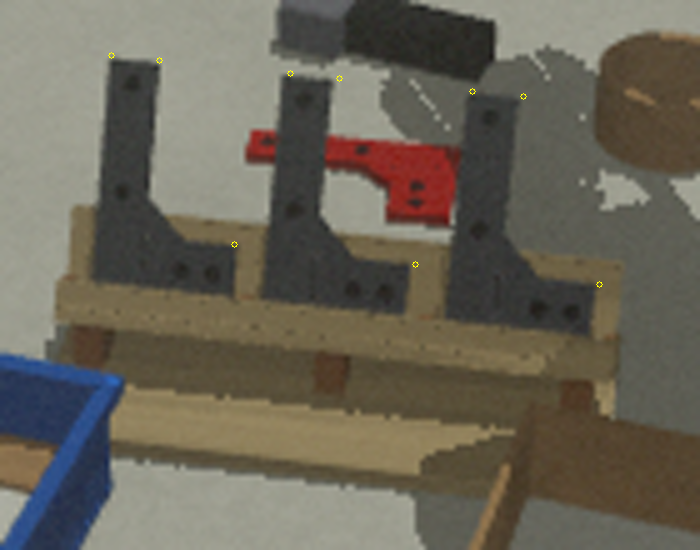

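View pics/top13c.png

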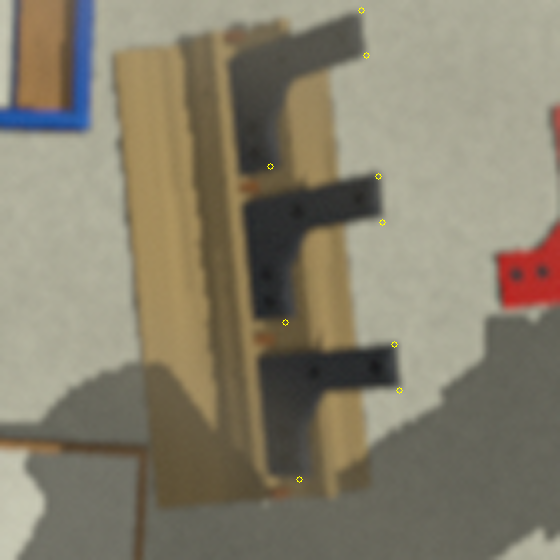

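View pics/top13.png

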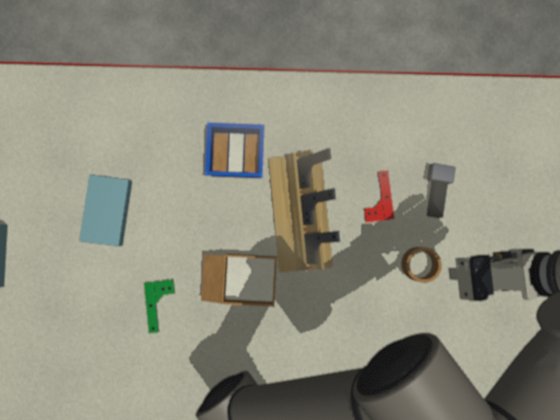

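```bash
python3 -c "
from cell import robot
print(robot.observe()['qvel'].round(3)); print(robot.hand_in())"
```

```text
[ 0.013 -0.011 -0.003 -0.002  0.001 -0.001]
the job is handed in; nothing more can be done
None
```

I turned round the two mirrored brackets, the middle one and the one nearest the robot. Each went back in its own bay with its foot towards the carton end. The far bracket was already right, so I left it. The job took about 20.5 s of the 59 s allowed.

- **Seating:** After its first release, the near bracket leaned about 3° off the back board. I gripped it again and re-seated it. In the last wrist picture it stood straight, in line with the other two. I felt contact with the groove floor before letting go of each bracket.
- **Last pictures:** In the side and top views all three feet point towards the carton. The two turned brackets match the untouched one in height and lean to within about a pixel (roughly 2 mm). The tape, box, scanner and the red and green look-alikes look unmoved, and the gripper is clear of everything.
- **Disagreement:** The rack position I worked out from the side and top cameras differed by about 2 mm from what the wrist camera and the grip showed. I used the wrist camera and the grip when placing the brackets.

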